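# Lock the shaker's deck with its T-toggle

## Task

The laboratory shaker is to be carried away, so its deck must be locked: from the parking rack take the T-toggle whose crossbar foot is short enough for the slot in the shaker's deck, and pass its foot down through the slot until its collar rests on the deck. Then turn it a quarter turn so that the crossbar lies square across the slot underneath and holds, and let go, leaving it upright with the collar flat on the deck. Leave the other two fasteners (the long-footed toggle and the plain round pin) in the rack.

Things in the scene. Friction and masses are not known exactly. Their poses are not given: they have to be found in the camera images.
- lock_toggle: T-toggle to use. Upwards from its origin (centre of foot's underside): steel foot 60 long (x) x 12 wide (y) x 12 high; shank 12 across; collar 50 across, 6 thick, underside 30 above origin; black grip 40 long (x) x 14 thick (y), 36 to 76 above origin. z up, 0.13 kg. Starts hanging by its collar on two rails of a rack, foot along the 20 mm gap, rail tops 60 above the table: lift straight up.
- lock_slot (a point): Middle of the slot in the shaker's aluminium deck, at its top face, 100 mm above the table. Slot 78 mm long (y) x 28 wide (x), z up; deck 8 thick, 260 square; hollow 80 mm deep below, the foot turns freely either way. White housing, fixed. A row of tubes 52 high stands on the deck, 115 mm to +x of the slot. Collar on deck: foot's top 10 mm below the deck's underside.
- long_toggle: Leave alone: larger T-toggle in the same rack, same heights and collar, but foot 92 mm long (too long for the slot) and black grip 66 long x 14 thick. Origin: centre of foot's underside, x along foot, z up. The three fasteners stand in a row about 98 mm apart, in any order; rack and shaker may swap sides.
- plain_pin: Leave alone: pin in the same rack, same heights, collar and shank, but no crossbar foot; its black grip is a round knob 28 mm across. Origin: centre of its underside, z up.
Things that resemble listed ones, but are neither listed nor needed, are in the scene too. What is shaped like the lock_toggle but purple is not meant.

How it is judged (in metres and radians):
On the way:
1. the short-footed T-toggle's foot has gone down through the slot, below the deck (z of lock_toggle in the frame of lock_slot below -0.0195 m and horizontal distance between lock_toggle and lock_slot below 0.03 m), for 0.1 s.
At the end, for the whole second after the job is handed in: The short-footed toggle hangs in the slot, collar on the deck (foot's underside 26-34 mm below the deck top, within 30 mm of the slot's middle), foot across the slot within 20 degrees, upright within 7 degrees, at rest; long toggle and plain pin within 30 mm of their starts (z of lock_toggle in the frame of lock_slot between -0.034 and -0.026 m and horizontal distance between lock_toggle and lock_slot below 0.03 m and angle between the x axis of lock_toggle and the x axis of lock_slot, either way round below 0.35 rad and angle between lock_toggle's own z axis and vertical below 0.12 rad and linear speed of lock_toggle below 0.02 m/s and angular speed of lock_toggle below 0.2 rad/s and distance of each of long_toggle, plain_pin from where it was at the start of the episode below 0.03 m); the robot touches nothing.
It fails at once if the long toggle or the plain pin is lifted or pushed more than 50 mm from its place (distance of any of long_toggle, plain_pin from where it was at the start of the episode above 0.05 m).
It also fails if it takes over 45 s, if anything falls off the work surface, if the arm or the gripper's body presses on something with over 40 N, if the wrist force passes 120 N, or if a joint passes its speed limit or range.

## Robot

A 6-joint arm with a two-finger parallel gripper is mounted at the origin on the work surface. World frame = base frame: x ahead of the robot, y to its left, z up, the work surface at z = 0. Lengths are in mm, angles in rad, forces in N, time in s.
With the tool pointing down it reaches from about 275 to 750 mm from the base axis. Payload 10.2 kg.
Tool frame: the origin (TCP) lies between the finger pads; the fingertips stand 17 mm ahead of it and the grasp point (between the pads) lies 2 mm behind it; y points along the fingers, x is the direction in which the jaws open and shut, and the axes are right-handed (so a half turn about y gives the same grasp; the last joint's range is limited). The gripper opens to 85 mm and grips with 20 to 120 N. Pads are 22 mm wide; open, the fingers measure 114 mm over their backs; the gripper's body (76 mm by 85 mm) begins 54 mm behind the grasp point. The pads swing forward as they close: fully open they stand 13 mm farther back than shut.
Start: joints at [-0.223, 0.313, 1.498, -0, 1.331, -0.223], TCP at [525.006, -0.013, 210.894] pointing down, gripper open.
Joint ranges: [-2.94, 2.94], [-0.97, 2.17], [0.19, 2.56], [-1.23, 4.37], [0.02, 3.11], [-2.88, 2.88]. Speed limits (rad/s): [2.39, 2.39, 3.01, 3.14, 3.14, 3.14].

## Interface

Orientations are given as a unit quaternion [w, x, y, z].
In Python, from rig import ctrl gives the robot as it stands.
- The arm moves only by the tool jog_arm, never from a script. Its argument "targets" is a list of rows, each an object with "offset": the shift along the tool's x, y, z in m, a list of three; "yaw": the turn about the tool's y in rad. In form: [{"offset": [dx, dy, dz], "yaw": yaw}, ...]. A call has 1 to 12 rows; each row is the pose to reach, as a shift and turn from the pose measured when the call began, along the tool's axes at that moment; what a row does not reach only later rows make up. A row lasts 1/12 s, in which the tool goes at most 41.7 mm and 7.16 degrees, less where a joint would pass 70% of its speed; a pose out of reach is approached as far as the arm can. A call with a gripper value outside its range is refused whole. "fingers" is the finger opening in m, from 0 to 0.0854, set as the call begins (left out, the last holds). The fingers move at their own pace and stop on an object; "grip_force" is the grip in N (left out, the last holds). Time passes only in rows, so rows that repeat a pose let the fingers close. It gives the time, the measured TCP pose, the force and the opening at its end, in the units of the state.
- ctrl.sense(): the state, without advancing time (a new reading comes with each control period).
- ctrl.capture(name): name is "scene" or "side" or "wrist"; returns a dict with "img" (384x512x3 uint8, red, green, blue), "intrinsics" (3x3 intrinsics, pixels), "T" (4x4, takes a point from camera to world coordinates); the wrist camera has in their place "mount" (4x4, takes a point from camera to tool coordinates, whose origin is the TCP and whose axes are the tool frame's). Camera axes: x right, y up, looking along -z (the intrinsics and any distortion apply to the point x, -y, -z); pixel columns grow to the right and rows downward; lengths in mm; the calibration is good to about 2 mm. A picture is of the moment at which its call begins: read the wrist's pose just before it. There is no depth.
- ctrl.finish_job(): hands the job in, once; it reports no verdict.
Trained networks look in the newest picture that a camera, given by its name, has taken for a name from the list of things; names that differ only in an ending like _2 or _b are one class to them, and where a whole thing is asked for, a point or a joint stands for the part that bears it (a point fixed in the world has none). Each returns a list of dicts, best first, with "score" (0 to 1); they miss things now and then, are a little off and sometimes report something else, mostly with a low value. They report only what shows in the picture. A call takes as long as a camera call. They do not tell look-alikes from the thing itself.
- ctrl.boxes_of(camera, target): "box" ([left, top, right, bottom] in pixels, round what is visible of it).
- ctrl.regions_of(camera, target): "region" (384x512 bool, what is visible of it) and "box" ([left, top, right, bottom] in pixels, round what is visible of it).
The state is a dict: "time_s": time; "joints": joint angles; "dq": joint speeds; "tau": joint torques, N m; "eef_pos": TCP position; "ee_rot": TCP orientation; "force": force on the tool from outside, world axes, zero at the start; "wrist_torque": the same for the moment, N m; "grip_width": opening from 0.0 (shut) to 1.0 (fully open).
Only numpy, scipy, OpenCV 4.12 (cv2) and the standard library are available. Lean on these libraries where they do the work, as an engineer would, in place of code of your own. Each camera call takes 0.05 s, during which the arm holds its last target.

## Working session

There is one attempt and no reset: what is moved stays moved. The work goes in short steps, Python scripts to look and compute and a tool call to move; the robot and the scene stay as the last step left them, time stands still between calls to the robot, and variables do not carry over. Pictures are saved under pics/ and viewed, and the job is handed in when it is done.

Besides the shell and the picture viewer there is one more tool, called after "Call:" as name([rows], argument=value, ...), one row to a line, values as JSON. jog_arm: Moves the arm, as the interface text tells. Its arguments: {"type":"object","properties":{"targets":{"type":"array"},"fingers":{"type":"number"},"grip_force":{"type":"number"}},"required":["targets"]}

```bash
ls; mkdir -p pics
python3 - <<'E'
from rig import ctrl
import cv2,numpy as np
s=ctrl.sense();print(s)
for n in ["scene","side","wrist"]:
    c=ctrl.capture(n)
    cv2.imwrite(f"pics/{n}0.png",c["img"][:,:,::-1])
    np.savez(f"{n}0.npz",**c)
    print(n,[ (k,np.round(v,3).tolist()) for k,v in c.items() if k!="img"])
    for t in ["lock_toggle","long_toggle","plain_pin"]:
        print(t,[(round(b["score"],2),np.round(b["box"]).tolist()) for b in ctrl.boxes_of(n,t)])
E
```

```text
pics
{'time_s': 0.0, 'joints': array([-2.23393125e-01,  3.13430608e-01,  1.49840708e+00,  5.09617881e-06,
        1.33098400e+00, -2.23344035e-01]), 'dq': array([-0.00045616,  0.00020155,  0.00124675, -0.00031989,  0.00089247,
       -0.00031347]), 'tau': array([-5.78409599e-04, -4.12261176e+01, -2.59742296e+01, -3.58453699e-04,
        4.11797926e-03, -1.23038126e-05]), 'eef_pos': array([5.24733658e+02, 5.33519162e-02, 2.10356302e+02]), 'ee_rot': array([ 7.07204609e-01, -7.07008686e-01,  4.41132613e-04,  4.05562507e-04]), 'force': array([ 0.61901295,  0.49896762, -0.17824831]), 'wrist_torque': array([ 1.47125967e-06, -1.79525522e-02,  2.91050142e-02]), 'grip_width': 0.9971514077863095}
scene [('intrinsics', [[432.457, 0.0, 258.415], [0.0, 432.457, 191.228], [0.0, 0.0, 1.0]]), ('T', [[-0.304, -0.806, 0.508, 1114.131], [0.953, -0.248, 0.176, 200.76], [-0.016, 0.538, 0.843, 949.543], [0.0, 0.0, 0.0, 1.0]])]
lock_toggle [(0.78, [352.0, 283.0, 374.0, 315.0]), (0.76, [325.0, 203.0, 352.0, 231.0]), (0.64, [338.0, 162.0, 354.0, 194.0])]
long_toggle [(0.8, [356.0, 215.0, 400.0, 233.0])]
plai
[... 229 characters left out ...]
756, 864.69], [0.0, 0.0, 0.0, 1.0]])]
lock_toggle [(0.89, [233.0, 257.0, 255.0, 301.0]), (0.82, [131.0, 283.0, 158.0, 324.0]), (0.75, [296.0, 285.0, 329.0, 321.0]), (0.56, [174.0, 234.0, 198.0, 273.0])]
long_toggle [(0.82, [218.0, 295.0, 243.0, 349.0])]
plain_pin [(0.9, [246.0, 216.0, 269.0, 246.0]), (0.55, [241.0, 78.0, 359.0, 188.0])]
wrist [('intrinsics', [[318.316, 0.0, 260.187], [0.0, 318.316, 188.66], [0.0, 0.0, 1.0]]), ('mount', [[1.0, 0.001, -0.0, 0.066], [-0.0, 0.258, -0.966, -163.618], [-0.001, 0.966, 0.258, 64.732], [0.0, 0.0, 0.0, 1.0]])]
lock_toggle [(0.49, [448.0, 1.0, 462.0, 12.0])]
long_toggle [(0.53, [325.0, 24.0, 381.0, 79.0])]
plain_pin [(0.95, [326.0, 23.0, 382.0, 78.0])]
```

View pics/scene0.png

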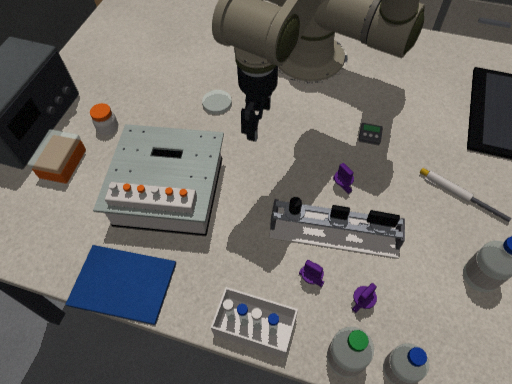

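View pics/side0.png

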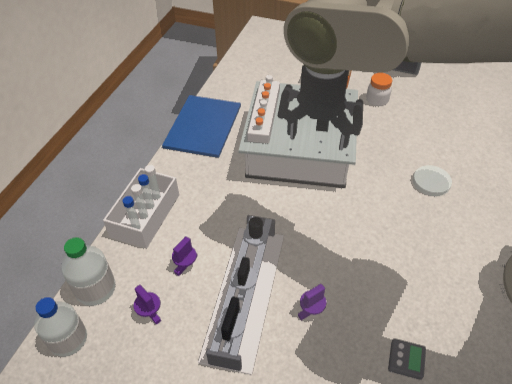

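View pics/wrist0.png

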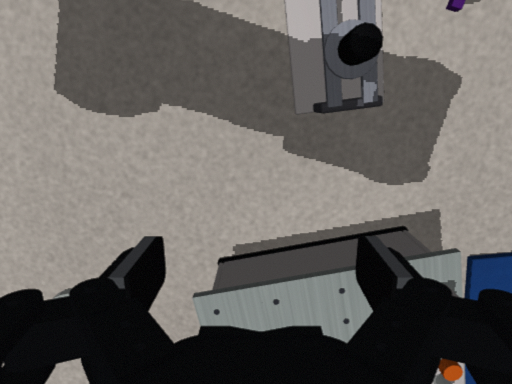

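Run:
```python
import cv2
a=cv2.imread("pics/scene0.png");b=cv2.imread("pics/side0.png")
cv2.imwrite("pics/c1.png",cv2.resize(a[185:265,260:420],None,fx=5,fy=5,interpolation=cv2.INTER_CUBIC))
cv2.imwrite("pics/c2.png",cv2.resize(b[210:370,195:295],None,fx=3.7,fy=3.7,interpolation=cv2.INTER_CUBIC))
cv2.imwrite("pics/c3.png",cv2.resize(a[120:240,90:240],None,fx=5,fy=5,interpolation=cv2.INTER_CUBIC))
```

```text
(no output)
```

View pics/c1.png

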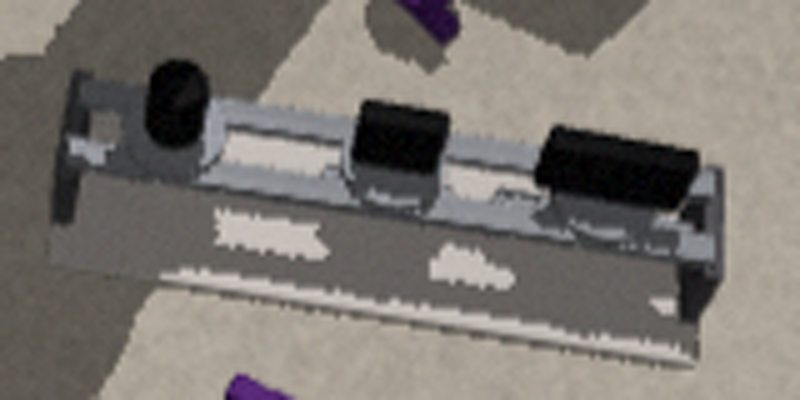

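View pics/c2.png

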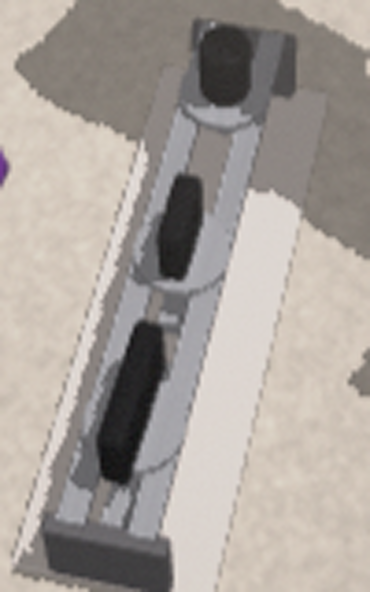

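View pics/c3.png

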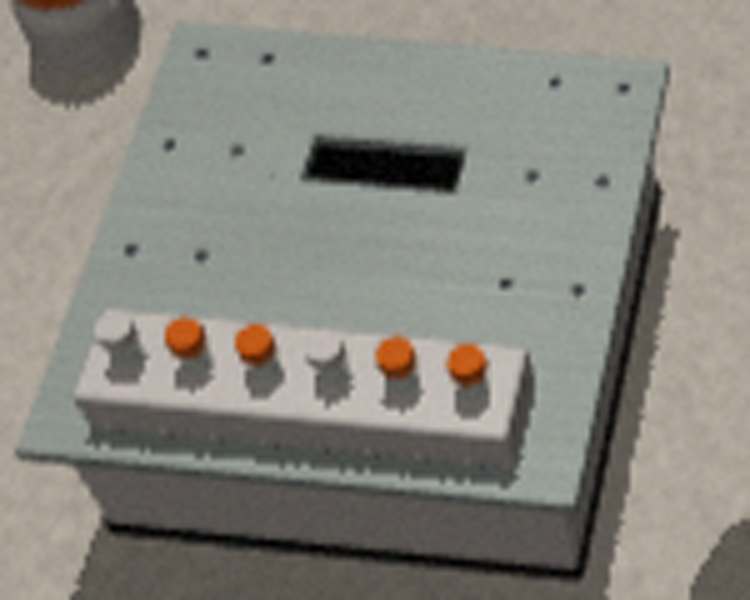

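```bash
cat > h.py <<'E'
import numpy as np,cv2
from scipy.optimize import minimize,least_squares
def proj(P,K,T):
    p=(np.linalg.inv(T)@np.c_[P,np.ones(len(P))].T).T[:,:3]
    p=p*[1,-1,-1]; q=(K@p.T).T
    return q[:,:2]/q[:,2:]
def rot(y): return np.array([[np.cos(y),-np.sin(y)],[np.sin(y),np.cos(y)]])
def ray_z(uv,K,T,z):
    d=np.linalg.inv(K)@np.array([uv[0],uv[1],1.]);d=d*[1,-1,-1]
    d=T[:3,:3]@d;o=T[:3,3];return o+d*(z-o[2])/d[2]
def boxpts(x,y,yaw,L,W,z0,z1):
    c=np.array([[a*L/2,b*W/2] for a in(-1,1) for b in(-1,1)])@rot(yaw).T+[x,y]
    return np.r_[np.c_[c,np.full(4,z0)],np.c_[c,np.full(4,z1)]]
def hullmask(pts,S=4):
    m=np.zeros((384*S,512*S),np.uint8)
    h=cv2.convexHull(((pts+0.5)*S).astype(np.float32)).round().astype(np.int32)
    cv2.fillConvexPoly(m,h,1)
    return cv2.resize(m.astype(np.float32),(512,384),interpolation=cv2.INTER_AREA)
def fitbox(views,x0,L,W,z0,z1):
    # views: (mask,K,T)
    def f(p):
        e=0
        for m,K,T in views: e+=np.abs(hullmask(proj(boxpts(*p,L,W,z0,z1),K,T))-m).sum()
        return e
    r=minimize(f,x0,method="Nelder-Mead",options=dict(initial_simplex=[np.array(x0)+d for d in([0,0,0],[6,0,0],[0,6,0],[0,0,.1])],xatol=.02,fatol=.1,maxiter=300))
    return r.x,r.fun
E
python3 - <<'E'
from h import *
V={}
for n in("scene","side"):
    d=np.load(n+"0.npz");V[n]=(d["img"],d["intrinsics"],d["T"])
img,K,T=V["scene"]
c=np.array([[317,137],[466,149],[458,191],[303,178]])/5+[90,120]-.4
P=np.array([ray_z(u,K,T,100) for u in c]);print(P.round(1).tolist(),P.mean(0))
D=np.array([[178,22],[668,66],[578,506],[15,455]])/5+[90,120]-.4
Q=np.array([ray_z(u,K,T,100) for u in D]);print(Q.round(1).tolist(),Q.mean(0))
loc=np.array([[-130,-130],[-130,130],[130,130],[130,-130]])*1.
for P_ in(P,Q):
    e=P_[1]-P_[0];g=P_[2]-P_[3];print(np.degrees(np.arctan2(*e[1::-1])),np.degrees(np.arctan2(*g[1::-1])),np.linalg.norm(e),np.linalg.norm(g), np.linalg.norm(P_[3]-P_[0]),np.linalg.norm(P_[2]-P_[1]))
# black grips
guess={"lock":((340,213),(244,271),40,14),"long":((383,218),(231,320),66,14)}
for k,(u1,u2,L,W) in guess.items():
    views=[]
    for n,u in(("scene",u1),("side",u2)):
        img,K,T=V[n]
        m=(img.max(2)<48).astype(np.uint8)
        nn,lab=cv2.connectedComponents(m,connectivity=4)
        mm=(lab==lab[u[1],u[0]]).astype(np.float32);print(k,n,mm.sum(),m[u[1],u[0]],cv2.boundingRect(mm.astype(np.uint8)))
        views.append((mm,K,T))
    for sel in (views,views[:1],views[1:]):
        x0=ray_z(u1,*V["scene"][1:],100)
        best=min((fitbox(sel,[x0[0],x0[1],y],L,W,66,106) for y in(1.2,1.57,1.9)),key=lambda r:r[1])
        print(k,best)
for n,u in(("scene",(296,205)),("side",(256,230))):
    print("pin",n,ray_z(u,*V[n][1:],90))
E
```

```text
[[554.3, -269.5, 100.0], [539.4, -194.8, 100.0], [564.8, -188.3, 100.0], [579.9, -265.1, 100.0]] [ 559.58278717 -229.3998069   100.        ]
[[506.0, -371.8, 100.0], [459.6, -116.8, 100.0], [711.6, -67.0, 100.0], [763.1, -322.8, 100.0]] [ 610.09151941 -219.6028388   100.        ]
101.24400148006903 101.11664375487969 76.14593325976115 78.26415630568994 25.94433375508805 26.150573206816567
100.32399780436238 101.37247291116729 259.12116089951223 260.90960771863445 261.6906228163519 256.93678116078877
lock scene 230.0 1 (330, 205, 20, 15)
lock side 195.0 1 (238, 258, 11, 27)
lock (array([593.90994234, 214.12782036,   1.7757361 ]), np.float64(131.9375))
lock (array([593.49513821, 214.21998388,   1.61742941]), np.float64(33.625))
lock (array([595.03317658, 212.27932681,   1.8175439 ]), np.float64(89.5))
long scene 396.0 1 (367, 210, 33, 17)
long side 422.0 1 (221, 297, 18, 44)
long (array([581.35021156, 309.98556624,   1.71336848]), np.float64(165.6875))
long (array([580.19831111, 311.53955273,   1.7126681 ]), np.float64(59.8125))
long (array([582.44370001, 308.05072149,   1.69810448]), np.float64(97.75))
pin scene [606.17504721 115.24249086  90.        ]
pin side [602.6457598  118.80846535  90.        ]
```

Call:
jog_arm([
  {"offset": [0.069, 0.02, 0.2135], "yaw": -0.129},
  {"offset": [0.069, 0.02, 0.2135], "yaw": -0.129},
  {"offset": [0.069, 0.02, 0.2135], "yaw": -0.129},
  {"offset": [0.069, 0.02, 0.2135], "yaw": -0.129},
  {"offset": [0.069, 0.02, 0.2135], "yaw": -0.129},
  {"offset": [0.069, 0.02, 0.2135], "yaw": -0.129},
  {"offset": [0.069, 0.02, 0.2135], "yaw": -0.129},
  {"offset": [0.069, 0.02, 0.2135], "yaw": -0.129},
  {"offset": [0.069, 0.02, 0.2135], "yaw": -0.129},
  {"offset": [0.069, 0.02, 0.2135], "yaw": -0.129},
], fingers=0.0854)

```text
time_s: 1.43
eef_pos: [594.1, 212.3, 191.3]
ee_rot: [-0.706, 0.706, 0.045, -0.045]
force: [0.8, -0.6, 0.9]
grip_width: 1.0
```

```bash
cat >> h.py <<'E'
from scipy.spatial.transform import Rotation as R
def wristcap(ctrl,tag):
    s=ctrl.sense();c=ctrl.capture("wrist")
    q=np.array(s["ee_rot"]);Tt=np.eye(4);Tt[:3,:3]=R.from_quat(q[[1,2,3,0]]).as_matrix();Tt[:3,3]=s["eef_pos"]
    T=Tt@c["mount"]
    cv2.imwrite(f"pics/{tag}.png",c["img"][:,:,::-1]);np.savez(tag+".npz",img=c["img"],K=c["intrinsics"],T=T,Tt=Tt)
    print("t",s["time_s"],"pos",np.round(s["eef_pos"],1),"R",np.round(Tt[:3,:3],3).tolist(),"F",np.round(s["force"],1),"w",s["grip_width"],"q",np.round(s["joints"],2))
    return c["img"],c["intrinsics"],T,Tt
E
python3 - <<'E'
from h import *
from rig import ctrl
wristcap(ctrl,"w1")
E
```

```text
t 1.4333 pos [594.1 212.3 191.3] R [[0.992, 0.0, -0.127], [0.127, -0.0, 0.992], [0.0, -1.0, -0.0]] F [ 0.8 -0.6  0.9] w 1.000012725556653 q [ 0.16  0.56  1.18 -0.    1.4   0.03]
```

View pics/w1.png

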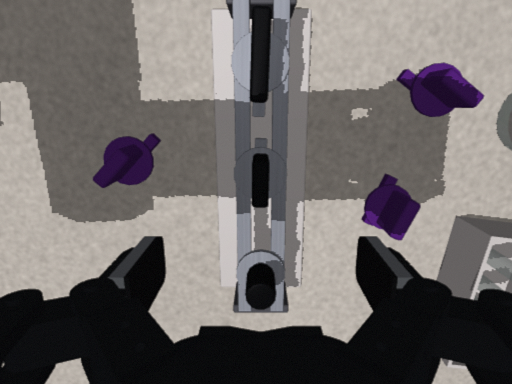

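Run:
```python
from h import *
d=np.load("w1.npz");img,K,T,Tt=[d[k] for k in("img","K","T","Tt")]
m=(img.max(2)<48).astype(np.uint8)
nn,lab=cv2.connectedComponents(m,connectivity=4)
for k,u,L,x0 in(("lock",(260,180),40,(594,213)),("long",(260,50),66,(581,310))):
    mm=(lab==lab[u[1],u[0]]).astype(np.float32);print(cv2.boundingRect(mm.astype(np.uint8)),mm.sum())
    p,f=fitbox([(mm,K,T)],[*x0,1.7],L,14,66,106);print(k,p,f)
    print("tool",(np.linalg.inv(Tt)@[p[0],p[1],92,1])[:3])
```

```text
(252, 153, 17, 54) 872.0
lock [593.54821803 214.19958707   1.68971097] 97.9375
tool [-0.29022016 99.27705075  1.97528169]
(250, 4, 23, 99) 1838.0
long [581.10225995 310.81214723   1.6740464 ] 176.5
tool [-0.345084   99.2605601  99.38619161]
```

Call:
jog_arm([
  {"offset": [0, 0.03, 0.002], "yaw": 0},
  {"offset": [0, 0.06, 0.002], "yaw": 0},
  {"offset": [0, 0.08, 0.002], "yaw": 0},
  {"offset": [0, 0.095, 0.002], "yaw": 0},
  {"offset": [0, 0.099, 0.002], "yaw": 0},
  {"offset": [0, 0.099, 0.002], "yaw": 0},
  {"offset": [0, 0.099, 0.002], "yaw": 0},
])

```text
time_s: 2.07
eef_pos: [594.4, 213.9, 93.5]
ee_rot: [0.706, -0.706, -0.046, 0.044]
force: [1.0, 0.1, -0.2]
grip_width: 1.002
```

Call:
jog_arm([
  {"offset": [0, 0, 0], "yaw": 0},
  {"offset": [0, 0, 0], "yaw": 0},
  {"offset": [0, 0, 0], "yaw": 0},
  {"offset": [0, 0, 0], "yaw": 0},
  {"offset": [0, 0, 0], "yaw": 0},
  {"offset": [0, 0, 0], "yaw": 0},
  {"offset": [0, 0, 0], "yaw": 0},
  {"offset": [0, 0, 0], "yaw": 0},
  {"offset": [0, 0, 0], "yaw": 0},
  {"offset": [0, 0, 0], "yaw": 0},
], fingers=0, grip_force=50)

```text
time_s: 2.9
eef_pos: [594.4, 213.9, 93.5]
ee_rot: [0.706, -0.706, -0.046, 0.044]
force: [0.9, 0.4, -0.8]
grip_width: -0.002
```

Run:
```python
from h import *
from rig import ctrl
wristcap(ctrl,"w2")
```

```text
t 2.9 pos [594.4 213.9  93.5] R [[0.992, 0.002, -0.126], [0.126, 0.0, 0.992], [0.002, -1.0, -0.0]] F [ 0.9  0.4 -0.8] w -0.0018085407187315038 q [ 0.16  0.65  1.3  -0.    1.19  0.03]
```

View pics/w2.png

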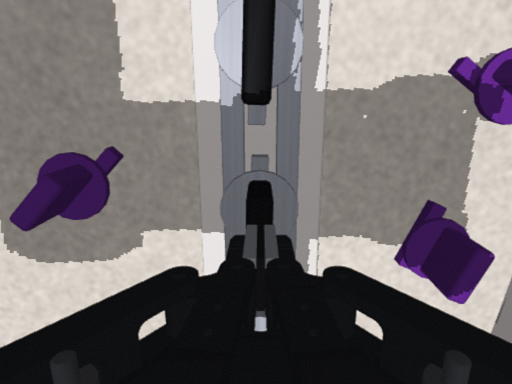

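Run:
```python
from h import *
from rig import ctrl
s=ctrl.sense();p=s["eef_pos"]
out=[]
for n in("scene","side"):
    c=ctrl.capture(n);img=c["img"][:,:,::-1].copy()
    np.savez(n+"1.npz",**c)
    pts=np.array([[*p[:2],p[2]-17],p,[*p[:2],p[2]+27],[*p[:2],p[2]+52]])
    uv=proj(pts,c["intrinsics"],c["T"]);print(n,uv.round(1).tolist())
    u0,v0=(uv[1]-[60,60]).astype(int).clip(0)
    cr=cv2.resize(img[v0:v0+100,u0:u0+120],None,fx=5,fy=5,interpolation=cv2.INTER_CUBIC)
    for i,(a,b) in enumerate(uv): cv2.circle(cr,(int((a-u0+.5)*5),int((b-v0+.5)*5)),3,[(0,0,255),(0,255,0),(255,0,0),(0,255,255)][i],-1)
    cv2.imwrite(f"pics/{n}1c.png",cr)
```

```text
scene [[338.4, 214.6], [339.4, 211.0], [341.2, 204.9], [342.8, 199.0]]
side [[242.9, 274.1], [242.6, 269.1], [242.1, 261.0], [241.7, 253.1]]
```

View pics/scene1c.png

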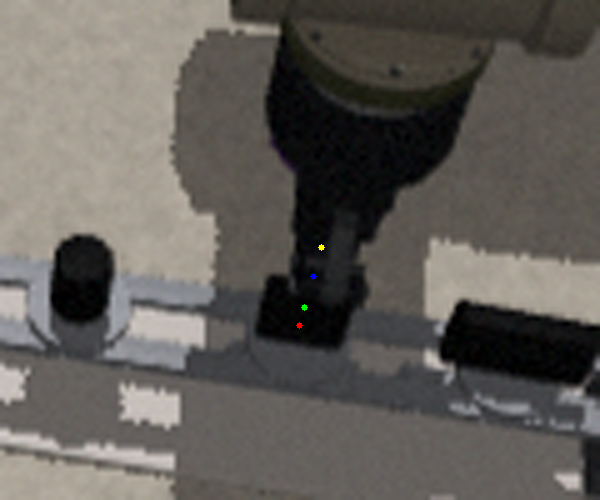

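View pics/side1c.png

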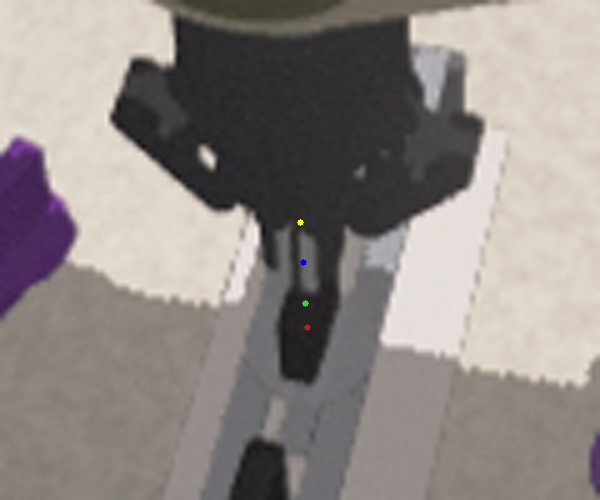

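Run:
```python
from h import *
ims=[]
for n,(u,v) in(("scene",(310,165)),("side",(215,220))):
    img=np.load(n+"1.npz")["img"][:,:,::-1]
    cr=cv2.resize(img[v:v+70,u:u+55],None,fx=8,fy=8,interpolation=cv2.INTER_NEAREST)
    ims.append(np.clip((cr/255.)**.5*255,0,255).astype(np.uint8)[:, :390])
cv2.imwrite("pics/z1.png",np.hstack(ims))
img=cv2.imread("pics/w2.png")[150:384,180:340]
cv2.imwrite("pics/z2.png",np.clip((cv2.resize(img,None,fx=2.5,fy=2.5,interpolation=cv2.INTER_NEAREST)/255.)**.5*255,0,255))
```

```text
[ WARN:0@0.842] global loadsave.cpp:1063 imwrite_ Unsupported depth image for selected encoder is fallbacked to CV_8U.
```

View pics/z1.png

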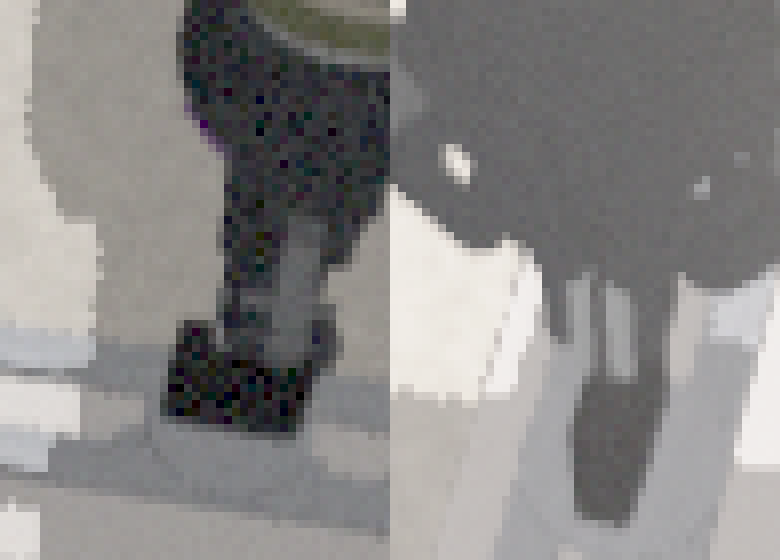

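View pics/z2.png

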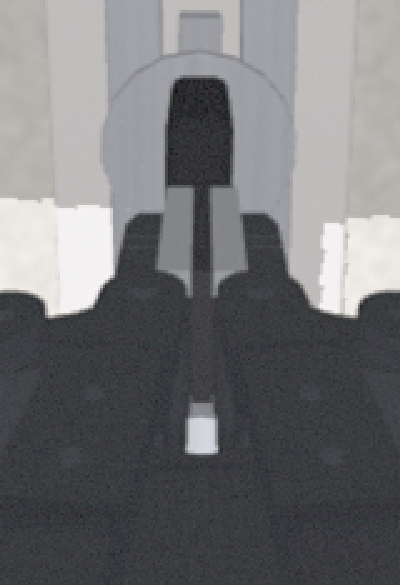

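Call:
jog_arm([
  {"offset": [0, 0, 0], "yaw": 0},
  {"offset": [0, 0, 0], "yaw": 0},
  {"offset": [0, 0, 0], "yaw": 0},
  {"offset": [0, 0, 0], "yaw": 0},
  {"offset": [0, 0, 0], "yaw": 0},
  {"offset": [0, 0, 0], "yaw": 0},
  {"offset": [0, 0, 0], "yaw": 0},
  {"offset": [0, 0, 0], "yaw": 0},
], fingers=0.0854)

```text
time_s: 3.72
eef_pos: [594.4, 213.9, 93.6]
ee_rot: [0.706, -0.706, -0.046, 0.044]
force: [-0.9, 0.3, 0.6]
grip_width: 1.0
```

Call:
jog_arm([
  {"offset": [-0.0005, 0.008, 0.0003], "yaw": 0},
  {"offset": [-0.0005, 0.016, 0.0003], "yaw": 0},
  {"offset": [-0.0005, 0.024, 0.0003], "yaw": 0},
  {"offset": [-0.0005, 0.03, 0.0003], "yaw": 0},
  {"offset": [-0.0005, 0.03, 0.0003], "yaw": 0},
  {"offset": [-0.0005, 0.03, 0.0003], "yaw": 0},
])

```text
time_s: 4.22
eef_pos: [593.8, 214.1, 63.0]
ee_rot: [-0.706, 0.706, 0.045, -0.044]
force: [0.4, -0.4, 0.8]
grip_width: 1.001
```

Run:
```python
from h import *
from rig import ctrl
wristcap(ctrl,"w3")
```

```text
t 4.2167 pos [593.8 214.1  63. ] R [[0.992, 0.001, -0.126], [0.126, 0.0, 0.992], [0.001, -1.0, -0.0]] F [ 0.4 -0.4  0.8] w 1.001082326061812 q [ 0.16  0.68  1.33 -0.    1.13  0.03]
```

View pics/w3.png

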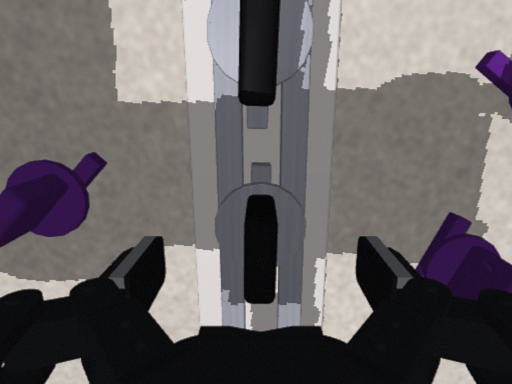

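Call:
jog_arm([
  {"offset": [0, 0, 0], "yaw": 0},
  {"offset": [0, 0, 0], "yaw": 0},
  {"offset": [0, 0, 0], "yaw": 0},
  {"offset": [0, 0, 0], "yaw": 0},
  {"offset": [0, 0, 0], "yaw": 0},
  {"offset": [0, 0, 0], "yaw": 0},
  {"offset": [0, 0, 0], "yaw": 0},
  {"offset": [0, 0, 0], "yaw": 0},
  {"offset": [0, 0, 0], "yaw": 0},
], fingers=0, grip_force=50)

```text
time_s: 5.02
eef_pos: [594.1, 214.2, 63.7]
ee_rot: [0.706, -0.706, -0.046, 0.044]
force: [-0.6, 0.5, 1.5]
grip_width: 0.15
```

Run:
```python
from h import *
from rig import ctrl
wristcap(ctrl,"w4")
c=ctrl.capture("side");np.savez("side2.npz",**c)
a=cv2.imread("pics/w4.png")[150:334,180:340]
b=c["img"][210:320,200:300,::-1]
f=lambda x:np.clip((cv2.resize(x,(400,460),interpolation=cv2.INTER_NEAREST)/255.)**.5*255,0,255).astype(np.uint8)
cv2.imwrite("pics/z4.png",np.hstack([f(a),f(b)]))
```

```text
t 5.0167 pos [594.1 214.2  63.7] R [[0.992, 0.002, -0.127], [0.127, 0.0, 0.992], [0.002, -1.0, -0.0]] F [-0.6  0.5  1.5] w 0.15009256407374222 q [ 0.16  0.68  1.33 -0.    1.13  0.03]
```

View pics/z4.png

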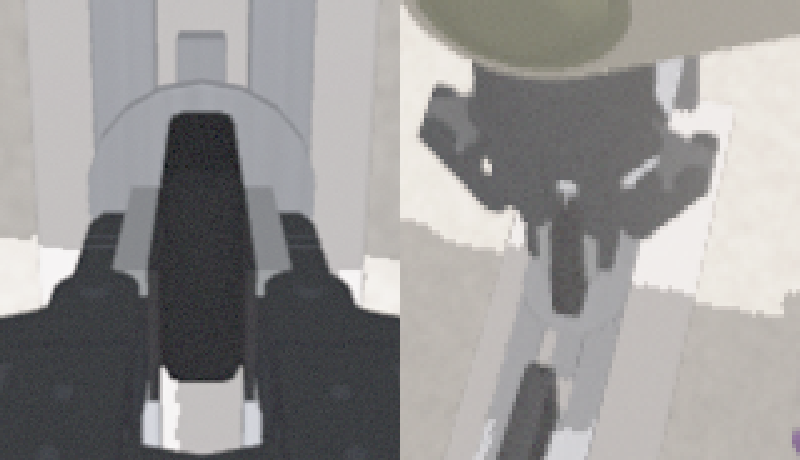

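Call:
jog_arm([
  {"offset": [0, 0, 0], "yaw": 0},
  {"offset": [0, 0, 0], "yaw": 0},
  {"offset": [0, 0, 0], "yaw": 0},
  {"offset": [0, 0.005, 0], "yaw": 0},
  {"offset": [0, 0.01, 0], "yaw": 0},
  {"offset": [0, 0.01, 0], "yaw": 0},
  {"offset": [0, 0.01, 0], "yaw": 0},
], fingers=0.03)

```text
time_s: 5.7
eef_pos: [593.9, 214.1, 53.0]
ee_rot: [-0.706, 0.706, 0.045, -0.044]
force: [0.3, -0.3, 0.4]
grip_width: 0.352
```

Call:
jog_arm([
  {"offset": [0, 0, 0], "yaw": 0},
  {"offset": [0, 0, 0], "yaw": 0},
  {"offset": [0, 0, 0], "yaw": 0},
  {"offset": [0, 0, 0], "yaw": 0},
  {"offset": [0, 0, 0], "yaw": 0},
  {"offset": [0, 0, 0], "yaw": 0},
], fingers=0, grip_force=60)

```text
time_s: 6.2
eef_pos: [593.9, 214.1, 53.1]
ee_rot: [-0.706, 0.706, 0.045, -0.044]
force: [0.8, -0.1, 0.2]
grip_width: 0.155
```

Run:
```python
from h import *
from rig import ctrl
wristcap(ctrl,"w5")
```

```text
t 6.2 pos [593.9 214.1  53.1] R [[0.992, 0.001, -0.126], [0.126, 0.0, 0.992], [0.001, -1.0, -0.0]] F [ 0.8 -0.1  0.2] w 0.15542365552709556 q [ 0.16  0.69  1.33 -0.    1.11  0.03]
```

View pics/w5.png

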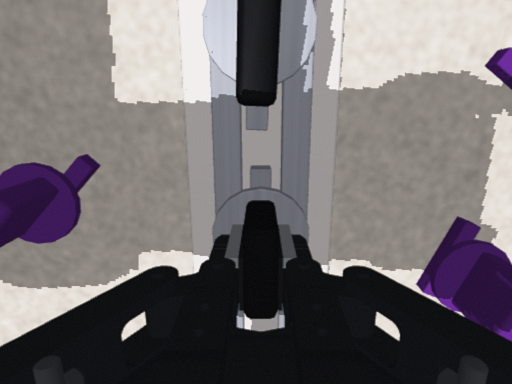

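Call:
jog_arm([
  {"offset": [0, -0.015, 0], "yaw": 0},
  {"offset": [0, -0.03, 0], "yaw": 0},
  {"offset": [0, -0.055, 0], "yaw": 0},
  {"offset": [0, -0.085, 0], "yaw": 0},
  {"offset": [0, -0.115, 0], "yaw": 0},
  {"offset": [0, -0.14, 0], "yaw": 0},
  {"offset": [0, -0.14, 0], "yaw": 0},
  {"offset": [0, -0.14, 0], "yaw": 0},
])

```text
time_s: 6.92
eef_pos: [594.0, 214.2, 194.1]
ee_rot: [0.706, -0.706, -0.046, 0.044]
force: [-1.0, 0.3, -2.2]
grip_width: 0.158
```

Run:
```python
from h import *
from rig import ctrl
_,K,T,Tt=wristcap(ctrl,"w6")
t=np.array([560,-229.5,Tt[2,3],1]);print((np.linalg.inv(Tt)@t)[:3])
print(np.degrees(np.arctan2(Tt[1,0],Tt[0,0])))
```

```text
t 6.9167 pos [594.  214.2 194.1] R [[0.992, 0.004, -0.127], [0.127, 0.0, 0.992], [0.004, -1.0, -0.0]] F [-1.   0.3 -2.2] w 0.1581652164973694 q [ 0.16  0.56  1.17 -0.    1.4   0.03]
[-8.99057313e+01 -3.01980142e-01 -4.35821106e+02]
7.269811018119428
```

View pics/w6.png

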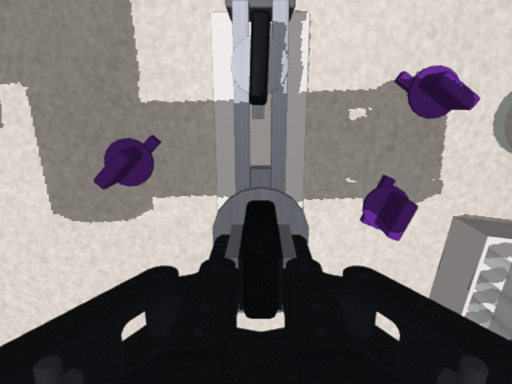

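Call:
jog_arm([
  {"offset": [-0.17, 0, -0.43], "yaw": -0.066},
  {"offset": [-0.17, 0, -0.43], "yaw": -0.066},
  {"offset": [-0.17, 0, -0.43], "yaw": -0.066},
  {"offset": [-0.17, 0, -0.43], "yaw": -0.066},
  {"offset": [-0.17, 0, -0.43], "yaw": -0.066},
  {"offset": [-0.17, 0, -0.43], "yaw": -0.066},
  {"offset": [-0.17, 0, -0.43], "yaw": -0.066},
  {"offset": [-0.17, 0, -0.43], "yaw": -0.066},
  {"offset": [-0.17, 0, -0.43], "yaw": -0.066},
  {"offset": [-0.17, 0, -0.43], "yaw": -0.066},
  {"offset": [-0.17, 0, -0.43], "yaw": -0.066},
  {"offset": [-0.17, 0, -0.43], "yaw": -0.066},
])

```text
time_s: 7.97
eef_pos: [476.8, -239.2, 190.6]
ee_rot: [0.704, -0.704, -0.065, 0.067]
force: [0.6, -0.6, -0.7]
grip_width: 0.154
```

Call:
jog_arm([
  {"offset": [0, 0, 0], "yaw": 0},
  {"offset": [0, 0, 0], "yaw": 0},
  {"offset": [0, 0, 0], "yaw": 0},
])

```text
time_s: 8.22
eef_pos: [476.8, -238.1, 189.8]
ee_rot: [0.705, -0.703, -0.065, 0.068]
force: [-0.5, 0.9, -1.6]
grip_width: 0.156
```

Run:
```python
from h import *
from rig import ctrl
_,K,T,Tt=wristcap(ctrl,"w7")
t=np.array([560,-229.5,Tt[2,3],1]);print((np.linalg.inv(Tt)@t)[:3])
print(np.degrees(np.arctan2(Tt[1,0],Tt[0,0])))
```

```text
t 8.2167 pos [ 476.8 -238.1  189.8] R [[0.982, -0.004, -0.187], [0.187, 0.001, 0.982], [-0.003, -1.0, 0.002]] F [-0.5  0.9 -1.6] w 0.1555683391181554 q [-0.68  0.35  1.5  -0.    1.29 -0.87]
[83.36024134 -0.28490173 -7.16985619]
10.78355395710719
```

View pics/w7.png

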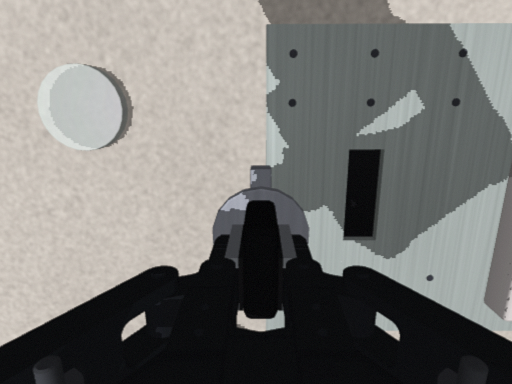

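Run:
```python
import cv2
a=cv2.imread("pics/w7.png")
cv2.imwrite("pics/z7.png",cv2.resize(a[140:250,330:400],None,fx=5,fy=5,interpolation=cv2.INTER_NEAREST))
```

```text
(no output)
```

View pics/z7.png

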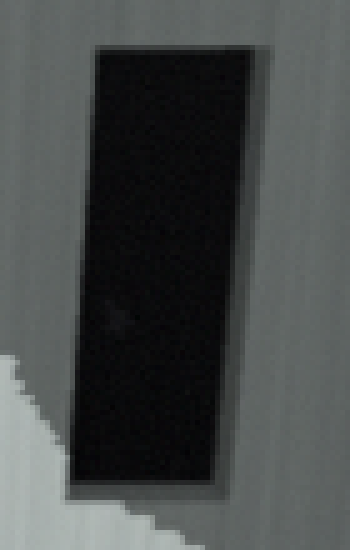

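Run:
```python
from h import *
d=np.load("w7.npz");K,T,Tt=d["K"],d["T"],d["Tt"]
c=np.array([[97,46],[268,48],[228,498],[67,498]])/5+[330,140]-.5
P=np.array([ray_z(u,K,T,100) for u in c]);print(P.round(1).tolist());m=P.mean(0);print(m)
for a,b in((3,0),(2,1),(0,1),(3,2)):
    e=P[b]-P[a];print(np.linalg.norm(e),np.degrees(np.arctan2(e[1],e[0])))
t=np.array([*m[:2],Tt[2,3],1]);print("tool",(np.linalg.inv(Tt)@t)[:3])
# predicted toggle projection: origin at tool (0, 23, 0)-ish; foot end
L=[[0,23.1-12,30],[0,23.1-12,-30],[6,23.1-12,30],[-6,23.1-12,30],[25,-7,0],[-25,-7,0],[0,-7,25]]
print(proj((Tt@np.c_[L,np.ones(len(L))].T).T[:,:3],K,T).round(1))
```

```text
[[540.3, -195.3, 100.0], [567.1, -190.5, 100.0], [582.3, -266.5, 100.0], [555.2, -271.6, 100.0]]
[ 561.23364601 -230.98494326  100.        ]
77.78061184787708 101.04459748801888
77.4381490629946 101.33510097300353
27.248344539174454 10.103076902130077
27.637490909871286 10.82840439672449
tool [84.29426559 -0.29153979 -8.85938086]
[[260.2 167.9]
 [260.3 265. ]
 [270.9 167.9]
 [249.4 167.9]
 [307.6 230.4]
 [212.9 230.5]
 [260.2 184.5]]
```

Call:
jog_arm([
  {"offset": [0.03, 0, -0.0087], "yaw": -0.006},
  {"offset": [0.06, 0, -0.0087], "yaw": -0.006},
  {"offset": [0.084, 0, -0.0087], "yaw": -0.006},
  {"offset": [0.084, 0, -0.0087], "yaw": -0.006},
  {"offset": [0.084, 0, -0.0087], "yaw": -0.006},
  {"offset": [0.084, 0, -0.0087], "yaw": -0.006},
])

```text
time_s: 8.77
eef_pos: [560.9, -229.7, 189.6]
ee_rot: [0.704, -0.703, -0.068, 0.071]
force: [0.4, 0.3, -0.4]
grip_width: 0.152
```

Run:
```python
from h import *
from rig import ctrl
_,K,T,Tt=wristcap(ctrl,"w8")
t=np.array([561,-230.7,Tt[2,3],1]);print((np.linalg.inv(Tt)@t)[:3])
print(np.degrees(np.arctan2(Tt[1,0],Tt[0,0])))
L=np.array([[a,b] for a,b in((-14,39),(14,39),(14,-39),(-14,-39))])
P=np.c_[L@rot(np.radians(11.1)).T+[561,-230.7],np.full(4,100)]
print(proj(P,K,T).round(1))
```

```text
t 8.7667 pos [ 560.9 -229.7  189.6] R [[0.981, -0.004, -0.195], [0.195, 0.001, 0.981], [-0.003, -1.0, 0.002]] F [ 0.4  0.3 -0.4] w 0.15236262054718056 q [-0.58  0.51  1.26 -0.    1.37 -0.78]
[-0.09200781 -0.00168245 -0.98428113]
11.246021175849215
[[242.9 138.7]
 [278.3 138.8]
 [276.8 230.8]
 [244.  230.7]]
```

View pics/w8.png

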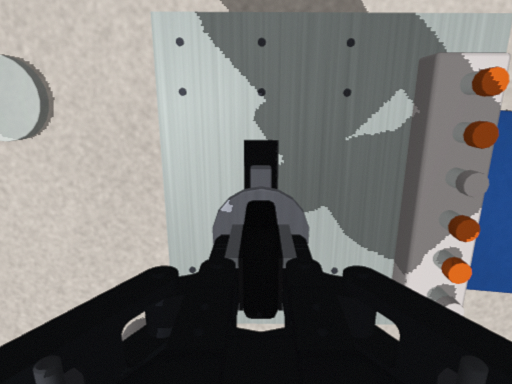

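Call:
jog_arm([
  {"offset": [0, 0.02, -0.001], "yaw": 0},
  {"offset": [0, 0.04, -0.001], "yaw": 0},
  {"offset": [0, 0.052, -0.001], "yaw": 0},
  {"offset": [0, 0.06, -0.001], "yaw": 0},
  {"offset": [0, 0.068, -0.001], "yaw": 0},
  {"offset": [0, 0.076, -0.001], "yaw": 0},
  {"offset": [0, 0.084, -0.001], "yaw": 0},
  {"offset": [0, 0.09, -0.001], "yaw": 0},
  {"offset": [0, 0.093, -0.001], "yaw": 0},
  {"offset": [0, 0.093, -0.001], "yaw": 0},
  {"offset": [0, 0.093, -0.001], "yaw": 0},
])

```text
time_s: 9.73
eef_pos: [560.7, -231.0, 97.1]
ee_rot: [0.704, -0.703, -0.068, 0.07]
force: [-1.1, 0.7, -1.6]
grip_width: 0.15
```

Run:
```python
from h import *
from rig import ctrl
_,K,T,Tt=wristcap(ctrl,"w9")
t=np.array([561,-230.7,Tt[2,3],1]);print((np.linalg.inv(Tt)@t)[:3])
```

```text
t 9.7333 pos [ 560.7 -231.    97.1] R [[0.981, -0.003, -0.194], [0.194, 0.001, 0.981], [-0.003, -1.0, 0.002]] F [-1.1  0.7 -1.6] w 0.14967058214584683 q [-0.58  0.59  1.38 -0.    1.17 -0.78]
[ 0.36873138 -0.00064036  0.2835173 ]
```

View pics/w9.png

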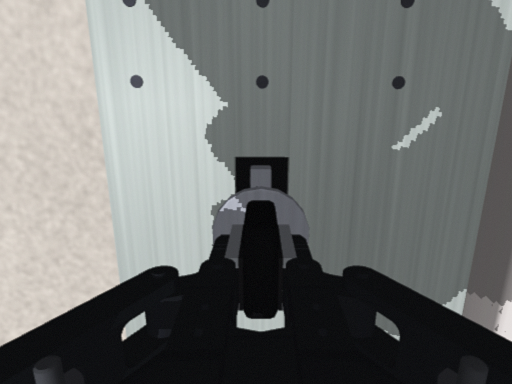

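Call:
jog_arm([
  {"offset": [0, 0.0025, 0], "yaw": 0},
  {"offset": [0, 0.0025, 0], "yaw": 0.1},
  {"offset": [0, 0.0025, 0], "yaw": 0.2},
  {"offset": [0, 0.0025, 0], "yaw": 0.3},
  {"offset": [0, 0.0025, 0], "yaw": 0.4},
  {"offset": [0, 0.0025, 0], "yaw": 0.5},
  {"offset": [0, 0.0025, 0], "yaw": 0.6},
  {"offset": [0, 0.0025, 0], "yaw": 0.7},
  {"offset": [0, 0.0025, 0], "yaw": 0.8},
  {"offset": [0, 0.0025, 0], "yaw": 0.8},
  {"offset": [0, 0.0025, 0], "yaw": 0.8},
])

```text
time_s: 10.7
eef_pos: [560.9, -231.1, 94.9]
ee_rot: [-0.675, 0.675, -0.21, 0.209]
force: [1.3, 0.5, -1.3]
grip_width: 0.153
```

Call:
jog_arm([
  {"offset": [0, 0, 0], "yaw": 0.1},
  {"offset": [0, 0, 0], "yaw": 0.2},
  {"offset": [0, 0, 0], "yaw": 0.3},
  {"offset": [0, 0, 0], "yaw": 0.4},
  {"offset": [0, 0, 0], "yaw": 0.5},
  {"offset": [0, 0, 0], "yaw": 0.6},
  {"offset": [0, 0, 0], "yaw": 0.7},
  {"offset": [0, 0, 0], "yaw": 0.77},
  {"offset": [0, 0, 0], "yaw": 0.77},
  {"offset": [0, 0, 0], "yaw": 0.77},
])

```text
time_s: 11.53
eef_pos: [560.9, -231.2, 95.0]
ee_rot: [-0.548, 0.549, -0.447, 0.446]
force: [0.4, 0.2, -2.0]
grip_width: 0.156
```

Run:
```python
from h import *
from rig import ctrl
_,K,T,Tt=wristcap(ctrl,"w10")
t=np.array([561,-230.7,Tt[2,3],1]);print((np.linalg.inv(Tt)@t)[:3])
print("foot dir",np.degrees(np.arctan2(Tt[1,2],Tt[0,2])))
c=ctrl.capture("scene");cv2.imwrite("pics/s10.png",cv2.resize(c["img"][90:260,90:290,::-1],None,fx=4,fy=3.5))
```

```text
t 11.5333 pos [ 560.9 -231.2   95. ] R [[0.202, -0.002, 0.979], [-0.979, 0.0, 0.202], [-0.001, -1.0, -0.002]] F [ 0.4  0.2 -2. ] w 0.15589476095182397 q [-0.58  0.6   1.38 -0.    1.16  0.78]
[-4.36575610e-01 -6.95455577e-05  1.95628771e-01]
foot dir 11.660649324172706
```

View pics/w10.png

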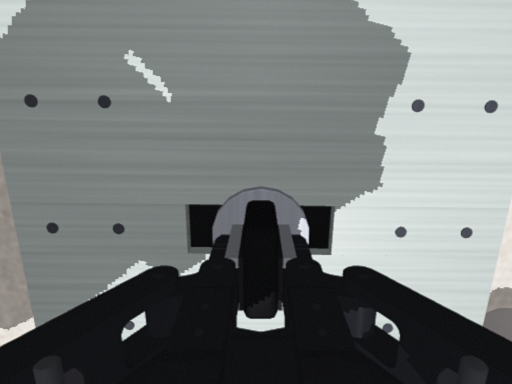

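View pics/s10.png

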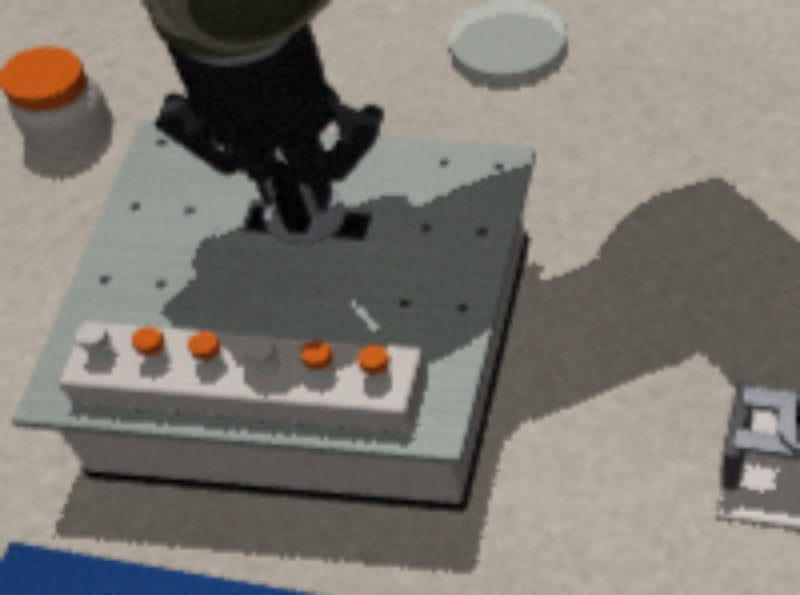

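Call:
jog_arm([
  {"offset": [0, 0.0006, 0], "yaw": 0},
  {"offset": [0, 0.0012, 0], "yaw": 0},
  {"offset": [0, 0.0018, 0], "yaw": 0},
  {"offset": [0, 0.0018, 0], "yaw": 0},
])

```text
time_s: 11.97
eef_pos: [560.9, -231.2, 93.2]
ee_rot: [-0.548, 0.549, -0.448, 0.446]
force: [0.7, 0.6, -1.1]
grip_width: 0.154
```

Call:
jog_arm([
  {"offset": [0, 0.0005, 0], "yaw": 0},
  {"offset": [0, 0.001, 0], "yaw": 0},
  {"offset": [0, 0.001, 0], "yaw": 0},
])

```text
time_s: 12.22
eef_pos: [560.9, -231.2, 93.1]
ee_rot: [-0.548, 0.549, -0.447, 0.446]
force: [-3.6, 1.6, 6.6]
grip_width: 0.156
```

Call:
jog_arm([
  {"offset": [0, 0, 0], "yaw": 0},
  {"offset": [0, 0, 0], "yaw": 0},
  {"offset": [0, 0, 0], "yaw": 0},
  {"offset": [0, 0, 0], "yaw": 0},
  {"offset": [0, 0, 0], "yaw": 0},
  {"offset": [0, 0, 0], "yaw": 0},
  {"offset": [0, 0, 0], "yaw": 0},
], fingers=0.06)

```text
time_s: 12.8
eef_pos: [560.9, -231.2, 93.0]
ee_rot: [-0.548, 0.549, -0.447, 0.446]
force: [0.1, 0.1, -0.2]
grip_width: 0.703
```

Call:
jog_arm([
  {"offset": [0, -0.005, 0], "yaw": 0},
  {"offset": [0, -0.015, 0], "yaw": 0},
  {"offset": [0, -0.03, 0], "yaw": 0},
  {"offset": [0, -0.06, 0], "yaw": 0},
  {"offset": [0, -0.09, 0], "yaw": 0},
  {"offset": [0, -0.12, 0], "yaw": 0},
  {"offset": [0, -0.12, 0], "yaw": 0},
  {"offset": [0, -0.12, 0], "yaw": 0},
])

```text
time_s: 13.47
eef_pos: [561.7, -231.5, 215.4]
ee_rot: [-0.548, 0.548, -0.446, 0.448]
force: [-0.0, 0.8, -0.3]
grip_width: 0.704
```

Run:
```python
from h import *
from rig import ctrl
img,K,T,Tt=wristcap(ctrl,"w11")
m=(img.max(2)<48).astype(np.uint8)
L=boxpts(561,-231,np.radians(11.6),40,14,106,146)
print(proj(L,K,T).round(0).tolist())
cs=np.array([[561+25*np.cos(a),-231+25*np.sin(a),106] for a in np.linspace(0,6.28,40)])
o=img[:,:,::-1].copy()
cv2.polylines(o,[proj(cs,K,T).round().astype(np.int32)],True,(0,255,0),1)
cv2.polylines(o,[cv2.convexHull(proj(L,K,T).astype(np.float32)).round().astype(np.int32)],True,(0,0,255),1)
cv2.imwrite("pics/w11o.png",o)
for n in("scene","side"):
    c=ctrl.capture(n);np.savez(n+"3.npz",**c);cv2.imwrite(f"pics/{n}3.png",c["img"][:,:,::-1])
```

```text
t 13.4667 pos [ 561.7 -231.5  215.4] R [[0.202, 0.001, 0.979], [-0.979, -0.002, 0.202], [0.002, -1.0, 0.001]] F [-0.   0.8 -0.3] w 0.7043548250873995 q [-0.58  0.49  1.22 -0.    1.42  0.78]
[[266.0, 203.0], [251.0, 203.0], [267.0, 158.0], [250.0, 158.0], [268.0, 218.0], [249.0, 218.0], [268.0, 167.0], [249.0, 167.0]]
```

View pics/w11o.png

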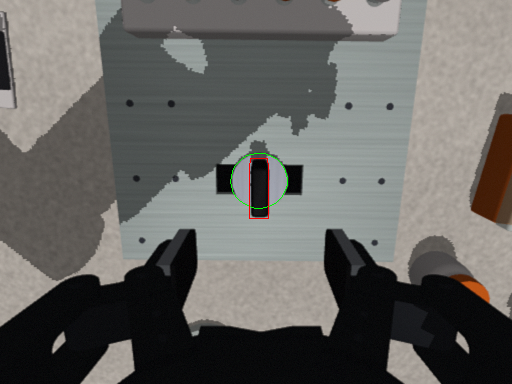

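View pics/scene3.png

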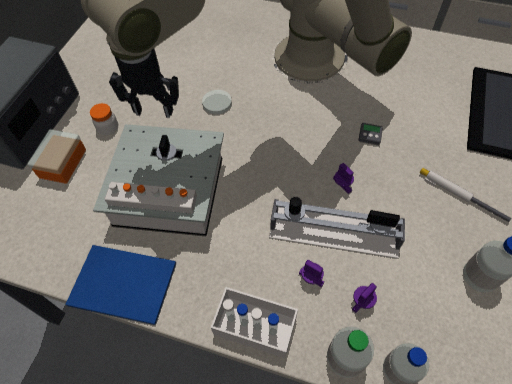

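View pics/side3.png

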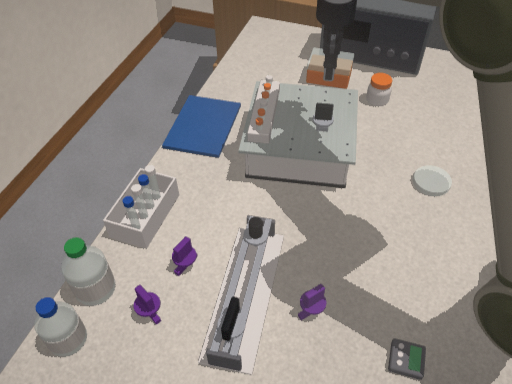

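Run:
```python
from rig import ctrl
print(ctrl.sense()["dq"].round(4));print(ctrl.finish_job())
```

```text
[-0.0005  0.0095  0.0019 -0.0001  0.0016  0.0004]
the job is handed in; nothing more can be done
None
```

The short-footed toggle (middle of the rack, scene pixel 340, 213) is in the deck slot, turned a quarter turn and released. I handed the job in at about 13.5 s of the 45 s; no verdict was reported.

**Insertion:** I lowered its foot through the slot with no contact force beyond noise. I then turned it 90° with the collar about 2 mm above the deck and set it down until about 6.6 N of contact showed.

**Last checks:**
- **Wrist picture:** the collar and grip lie on the outline I predicted for the slot's middle, about (561, −231) mm. The foot is across the slot to within about 1°, and the toggle stands upright.
- **Long toggle and plain pin:** both show at their starting pixels in the scene and side views.
- **Gripper:** it was open and about 120 mm above its release height, touching nothing.

**One failed attempt and a disagreement:** my first close shut empty above the grip. In the pictures the fingertips sat roughly 25 mm behind the TCP, not 17 mm ahead of it as stated. I went by the pictures, went down a further 40 mm in two steps and the grasp held.

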